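# Hold the coin clamp's spring jaw open at the cursor

## Task

I want to lay a coin in the photo clamp and need its spring jaw held open. Take the brass draw pin out of the ivory resin stand, put its steel shank well down through the eye at the end of the jaw's draw rod, and with the pin draw the jaw steadily out until the white line on the jaw meets the white line on the red cursor; finish there, still gripping the pin and holding the jaw open against its spring. Keep the fingers off the jaw and its rod, never let the jaw snap back, and leave the cursor and everything else on the shelf where it is.

Things in the scene. Friction and masses are not known exactly. Their poses are not given: they have to be found in the camera images.
- clamp: Coin clamp fixed to the shelf, turned up to 0.45 rad. Origin under the centre of its aluminium bed (220 x 90 mm, top 14 mm up). x runs from the eye end (-x, towards the robot) to the fixed black jaw (+x end), z up. Highest part 46 mm. A brass spring barrel (24 mm across, axis 32 mm up, y = 0) covers x = -110 to -25 mm; the draw rod leaves it towards -x.
- jaw: Sliding black jaw (20 x 60 mm, top 44 mm up) with its 6 mm draw rod and eye, one moving part; axes as the clamp's. Origin under the jaw block's middle, 16 mm up, at x = +59 mm, y = 0 of the clamp when shut. Slides along the clamp's -x by up to 50 mm; a spring pulls it shut with 2 N when shut plus 0.1 N per mm drawn, nearly no friction.
- eye (a point): Centre of the eye on the draw rod's end: a flat level steel ring, 22 mm outside, hole 10 mm, 7 mm thick (28.5 to 35.5 mm above the shelf, this point 32 mm). Open below down to the shelf. With the jaw shut it is at x = -162 mm, y = 0 of the clamp, 52 mm off the bed's end. Moves with the jaw; axes as the clamp's.
- jaw_line (a point): End nearest the cursor of the white line across the top of the sliding jaw (44 mm above the shelf). Moves with the jaw; axes as the clamp's.
- cursor: Red cursor, 14 mm long, riding on the steel scale rail along the clamp's +y side; preset 22 to 42 mm towards the eye from where the jaw line is when the jaw is shut, and to be left there. It would slide if pushed. Axes as the clamp's.
- cursor_line (a point): End nearest the jaw of the white line on top of the red cursor, 46 mm above the shelf; axes as the clamp's. The jaw is at the mark when jaw_line has the same clamp x as this point (their y differs by 3 mm).
- stand: Ivory resin coin stand, a solid block 160 x 60 x 34 mm fixed to the shelf, left or right of the clamp; origin under its centre, x axis along its length. Two coins stand in its top near the +x end (x = 30 and 58 mm), reaching 57 mm above the shelf; a lip 45 mm high closes that end.
- well (a point): Mouth of the round well in the stand's top, 9 mm wide, 28 mm deep, 34 mm above the shelf, at x = -55 mm of the stand; at the start the pin stands in it.
- draw_pin: Draw pin, about 80 g, upright in the well at the start. Origin on its axis at the flange's underside (34 mm above the shelf at the start). z up the pin: brass flange 22 mm across, z 0 to 4 mm; round brass grip 16 mm across, z 4 to 40 mm; steel shank 6 mm across from z = 0 down to the tip at z = -24 mm (last 3.5 mm tapered).
- pin_tip (a point): Lower tip of the draw pin's shank, on its axis, 24 mm under the flange.
- pencil_box: Bystander: red lacquer pencil box, 190 x 52 x 30 mm, on the side of the clamp that the stand is not. Origin under its centre.
- jar: Bystander: green glass coin jar with cork stopper, 76 mm wide, 118 mm tall, right of the clamp's far end. Origin under its centre.
- ruler: Bystander: steel ruler 155 x 22 x 2 mm, far right. Origin under its centre.
- loupe: Bystander: black and steel loupe, 40 mm wide, 22 mm tall, far left. Origin under its centre.
- capsules: Bystander: two stacked clear coin capsules, 44 mm wide, 14 mm tall, far left. Origin under its centre.

How it is judged (in metres and radians):
On the way, in this order (a step that is already met when the one before it is completed fails the run):
1. the pin's shank is through the eye (tip at least 5 mm below the ring) while the jaw is still shut (horizontal distance between pin_tip and eye below 0.007 m and z of pin_tip in the frame of eye below -0.0085 m and x of jaw in the frame of clamp above 0.049 m), for 0.1 s.
2. the jaw is drawn out to the cursor with the pin (x of jaw_line in the frame of cursor_line between -0.003 and 0.003 m and contact force between draw_pin and jaw above 2 N), for 0.2 s.
At the end, for the whole second after the job is handed in: The fingers grip the draw pin (over 2 N), its shank is through the eye and carries the spring's pull (over 2 N), and the jaw stands still with its white line within 3 mm of the cursor's line; neither fingers nor arm touch the jaw (all of step 2 and linear speed of jaw below 0.01 m/s and horizontal distance between pin_tip and eye below 0.01 m and z of pin_tip in the frame of eye below -0.0055 m and contact force between the fingers and draw_pin above 2 N and contact force between each of the arm, the fingers and jaw below 0.3 N); the arm keeps its last pose, push and grip.
It fails at once if the fingers or arm push on the jaw, its rod or its eye (contact force between any of the fingers, the arm and jaw above 1 N).
It fails at once if the jaw snaps (faster than 0.4 m/s) (linear speed of jaw above 0.4 m/s).
It fails at once if the cursor is shifted by more than 2 mm (distance of cursor from where it was at the start of the episode above 0.002 m).
It fails at once if a bystander is shifted by more than 15 mm (distance of any of pencil_box, jar, ruler, loupe, capsules from where it was at the start of the episode above 0.015 m).
It also fails if it takes over 48 s, if anything falls off the work surface, if the arm or the gripper's body presses on something with over 40 N, if the wrist force passes 120 N, or if a joint passes its speed limit or range.

## Robot

A 7-joint arm with a two-finger parallel gripper is mounted at the origin on the work surface. World frame = base frame: x ahead of the robot, y to its left, z up, the work surface at z = 0. Lengths are in m, angles in degrees, forces in N, time in s.
With the tool pointing down it reaches from about 0.425 to 0.925 m from the base axis. Payload 6.8 kg.
Tool frame: the origin (TCP) lies between the finger pads; the fingertips stand 25 mm ahead of it and the grasp point (between the pads) lies 6 mm ahead of it; z points along the fingers, y is the line along which they close (so a half turn about z gives the same grasp; the last joint's range is limited). The gripper opens to 85 mm and grips with 20 to 120 N. Pads are 22 mm wide; open, the fingers measure 114 mm over their backs; the gripper's body (76 mm by 85 mm) begins 54 mm behind the grasp point. The pads swing forward as they close: fully open they stand 13 mm farther back than shut.
Start: joints at [-73.459, 27.33, 1.283, 89.118, -0.659, 63.558, -4.761], TCP at [0.261, 0.623, 0.219] pointing down, gripper open.
Joint ranges: [-169.35, 169.35], [-19.33, 120.38], [-80.79, 83.38], [13.8, 139.57], [-78.32, 258.32], [9.67, 109.79], [-169.56, 169.56]. Speed limits (degrees/s): [136.94, 136.94, 180, 180, 180, 180, 180].

## Interface

Orientations are given as a 3x3 rotation matrix whose columns are the frame's x, y, z axes.
In Python, from bench import readout, imaging, order gives the robot as it stands.
- The arm moves only by the tool arm_command, never from a script. Its argument "moves" is a list of rows, each a list of 7 numbers: the turn, a rotation vector about the world's x, y, z in degrees, then the shift along the world's x, y, z in m, then the opening, from 0 (shut) to 1 (fully open). A call has 1 to 20 rows; each row is the pose to reach, as a shift and turn from the pose commanded when the call began; what a row does not reach only later rows make up. A row lasts 1/8 s, in which the tool goes at most 62.5 mm and 10.7 degrees, less where a joint would pass 70% of its speed; a pose out of reach is approached as far as the arm can. A call with a gripper value outside its range is refused whole. The fingers move at their own pace and stop on an object; "grip_force" is the grip in N (left out, the last holds). Time passes only in rows, so rows that repeat a pose let the fingers close. It gives the time, the measured TCP pose, the force, the opening and the grip force at its end, in the units of the state.
- readout.read_state(): the state, without advancing time (a new reading comes with each control period).
- imaging.get_image(name): name is "scene" or "top" or "wrist"; returns (picture, depth): 480x640x3 uint8, red, green, blue; 480x640 float32, m along the optical axis (not along the pixel's ray), 0 where there is no reading.
- imaging.calibration(name): a dict with "fx", "fy", "cx", "cy" (pixels), "position" and "orientation" of the camera in the world. Camera axes: x right, y down, z forward; pixel columns grow to the right and rows downward; lengths in m; the calibration is good to about 2 mm. The wrist camera is an equidistant fisheye: a pixel r from the principal point sees the ray r / f radians off the axis. A picture is of the moment at which its call begins: read the wrist's pose just before it. calibration takes no time and is no camera call; for the wrist camera it gives the pose at the moment of the call.
- order.sign_off(): hands the job in; it is judged then, once.
The state is a dict: "clock": time; "joints": joint angles; "joint_vel": joint speeds; "joint_efforts": joint torques, N m; "eef_pos": TCP position; "tcp_rot": TCP orientation; "contact_force": force on the tool from outside, world axes, zero at the start; "ft_torque": the same for the moment, N m; "opening": finger opening in m; "grip_force": force on a finger pad.
Only numpy, scipy, OpenCV 4.12 (cv2) and the standard library are available. Lean on these libraries where they do the work, as an engineer would, in place of code of your own. Each camera call takes 0.05 s, during which the arm holds its last target. There are 200 camera calls.

## Working session

There is one attempt and no reset: what is moved stays moved. The work goes in short steps, Python scripts to look and compute and a tool call to move; the robot and the scene stay as the last step left them, time stands still between calls to the robot, and variables do not carry over. Pictures are saved under pics/ and viewed, at most 12 in all, crops included, and the job is handed in when it is done.

Besides the shell and the picture viewer there is one more tool, called as name([rows], argument=value, ...), one row to a line, values as JSON. arm_command: Moves the arm, as the interface text tells. Its arguments: {"type":"object","properties":{"moves":{"type":"array"},"grip_force":{"type":"number"}},"required":["moves"]}

```bash
mkdir -p pics; ls; python3 - <<'E'
from bench import readout, imaging
import cv2,numpy as np
s=readout.read_state();print(s['clock'],s['eef_pos'],s['tcp_rot'],s['opening'])
for n in ['scene','top']:
    im,d=imaging.get_image(n);cv2.imwrite(f'pics/{n}0.png',im[:,:,::-1]);np.savez(f'{n}0.npz',im=im,d=d)
    c=imaging.calibration(n);print(n,c)
E
```

```text
pics
0.0 [0.26065596 0.62196245 0.21773758] [[-9.22299508e-01  3.86475441e-01 -5.92393016e-04]
 [ 3.86475873e-01  9.22297859e-01 -1.74901067e-03]
 [-1.29586861e-04 -1.84205729e-03 -9.99998295e-01]] 0.08572470565987064
scene {'fx': 464.94294993002086, 'fy': 464.94294993002086, 'cx': 316.47178734462165, 'cy': 234.68909281294322, 'position': array([1.0295439 , 0.5990535 , 0.81169922]), 'orientation': array([[-0.80874083,  0.42258676, -0.40909498],
       [ 0.58814617,  0.57545599, -0.56827325],
       [-0.00472859, -0.70019342, -0.71393754]])}
top {'fx': 475.61533042452413, 'fy': 475.61533042452413, 'cx': 320.215979790717, 'cy': 235.89556744549796, 'position': array([ 0.45257964, -0.0154408 ,  1.09470142]), 'orientation': array([[-0.00574152, -0.98434893,  0.17613695],
       [-0.99983913,  0.00864404,  0.01571593],
       [-0.01699249, -0.17601838, -0.98424021]])}
```

View pics/top0.png

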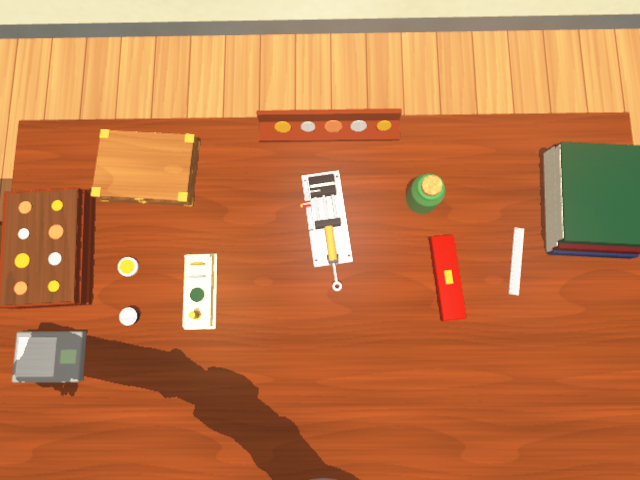

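View pics/scene0.png

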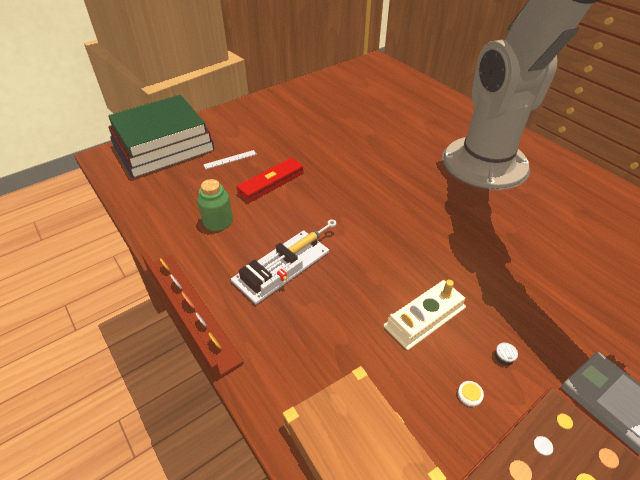

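Top view: eye at about (337,286), red cursor (305,204), stand (200,291), pin (195,314). Scene view: eye (332,223), pin (449,287).

```bash
cat > h.py <<'E'
import numpy as np,cv2
from bench import readout, imaging
def snap(n):
    c=imaging.calibration(n); im,d=imaging.get_image(n); return im,d,c
def ray(c,u,v,fish=False):
    x=(u-c['cx'])/c['fx'];y=(v-c['cy'])/c['fy']
    if fish:
        r=np.hypot(x,y)+1e-12; k=np.array([x/r*np.sin(r),y/r*np.sin(r),np.cos(r)])
    else: k=np.array([x,y,1.]);k/=np.linalg.norm(k)
    return c['orientation']@k
def onz(c,u,v,z,fish=False):
    k=ray(c,u,v,fish);p=c['position'];return p+k*(z-p[2])/k[2]
def tri(rs):
    A=0;b=0
    for p,k in rs:
        M=np.eye(3)-np.outer(k,k);A=A+M;b=b+M@p
    return np.linalg.solve(A,b)
def proj(c,P,fish=False):
    q=c['orientation'].T@(np.asarray(P)-c['position'])
    if fish:
        r=np.hypot(q[0],q[1]);t=np.arctan2(r,q[2]);return c['cx']+c['fx']*t*q[0]/r,c['cy']+c['fy']*t*q[1]/r
    return c['cx']+c['fx']*q[0]/q[2],c['cy']+c['fy']*q[1]/q[2]
E
python3 - <<'E'
from h import *
t=imaging.calibration('top');s=imaging.calibration('scene');w=imaging.calibration('wrist')
print('eye',onz(t,337,286,.032),onz(s,332,223,.032))
print('pin',onz(t,194.5,313,.074),onz(s,449,283,.074))
print('cursor',onz(t,305,204,.046),onz(s,282,272,.046))
print('bed',[onz(t,u,v,.014)[:2].round(3) for u,v in[(303,174),(337,171),(352,262),(316,266)]])
print('stand',[onz(t,u,v,.034)[:2].round(3) for u,v in[(185,254),(216,254),(215,328),(184,328)]])
print(w)
E
```

```text
eye [ 0.52908675 -0.03520061  0.032     ] [ 0.52944519 -0.03131543  0.032     ]
pin [0.47087899 0.26942228 0.074     ] [0.47188862 0.2799935  0.074     ]
cursor [0.714064   0.03540666 0.046     ] [0.71599201 0.03634955 0.046     ]
bed [array([0.795, 0.042]), array([ 0.802, -0.039]), array([ 0.585, -0.07 ]), array([0.576, 0.012])]
stand [array([0.603, 0.308]), array([0.603, 0.237]), array([0.439, 0.234]), array([0.439, 0.302])]
{'fx': 371.64829954431775, 'fy': 371.64829954431775, 'cx': 320.960320284878, 'cy': 237.06024307817594, 'position': array([0.19738237, 0.64787833, 0.37384038]), 'orientation': array([[ 0.38660404,  0.8868001 ,  0.253225  ],
       [ 0.9222437 , -0.37115794, -0.1082051 ],
       [-0.00196982,  0.27536769, -0.96133696]])}
```

arm_command([
  [0, 0, -59, 0.208, -0.348, -0.02, 1],
  [0, 0, -59, 0.208, -0.348, -0.02, 1],
  [0, 0, -59, 0.208, -0.348, -0.02, 1],
  [0, 0, -59, 0.208, -0.348, -0.02, 1],
  [0, 0, -59, 0.208, -0.348, -0.02, 1],
  [0, 0, -59, 0.208, -0.348, -0.02, 1],
  [0, 0, -59, 0.208, -0.348, -0.02, 1],
  [0, 0, -59, 0.208, -0.348, -0.02, 1],
  [0, 0, -59, 0.208, -0.348, -0.02, 1],
  [0, 0, -59, 0.208, -0.348, -0.02, 1],
  [0, 0, -59, 0.208, -0.348, -0.02, 1],
])

```text
clock: 1.48
eef_pos: [0.4683, 0.2756, 0.1986]
tcp_rot: [[-0.146, 0.989, -0.0], [0.989, 0.146, 0.0], [0.0, -0.0, -1.0]]
contact_force: [0.2, 0.6, -0.9]
opening: 0.0854
grip_force: 0.0
```

```bash
python3 - <<'E'
from h import *
im,d,c=snap('wrist');cv2.imwrite('pics/w1.png',im[:,:,::-1]);np.savez('w1.npz',im=im,d=d,**c)
s=readout.read_state();print(s['clock'],s['eef_pos'],s['tcp_rot'],s['contact_force'],s['joints'])
print(proj(c,[.468,.275,.074],1))
E
```

```text
1.525 [0.46839197 0.27542757 0.19865832] [[-1.45330328e-01  9.89383178e-01 -1.50636040e-04]
 [ 9.89383182e-01  1.45330344e-01  1.04410460e-04]
 [ 1.25193941e-04 -1.33862758e-04 -9.99999983e-01]] [-0.24547801  0.66345813 -0.17703957] [-53.43694364  16.58824458  19.94132591 109.55986768  -6.83926245
  54.992635   -21.97093333]
(np.float64(319.5269183744607), np.float64(222.82433009685877))
```

View pics/w1.png

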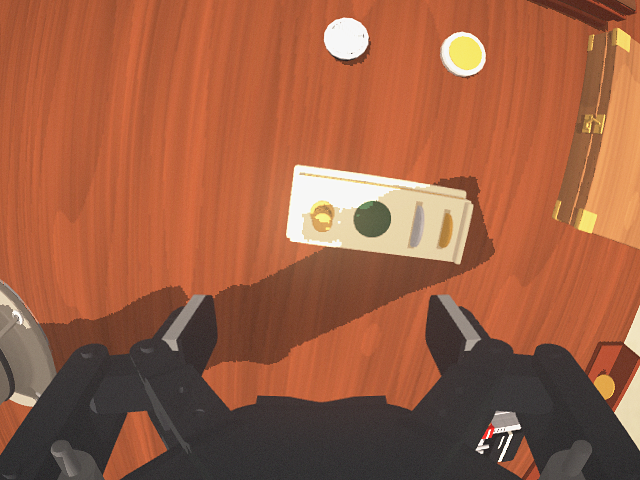

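The wrist view shows the pin at about (322,216) on the stand, with two coins at (417,226) and (445,230) and the gripper fingers at the bottom. I'll check depth on the pin.

```bash
cat >> h.py <<'E'
def cloud(d,c,fish=False):
    v,u=np.mgrid[0:480,0:640];x=(u-c['cx'])/c['fx'];y=(v-c['cy'])/c['fy']
    if fish:
        r=np.hypot(x,y)+1e-12;k=np.stack([x/r*np.tan(r),y/r*np.tan(r),np.ones_like(x)],-1)
    else:k=np.stack([x,y,np.ones_like(x)],-1)
    return (k*d[...,None])@c['orientation'].T+c['position']
E
python3 - <<'E'
from h import *
z=np.load('w1.npz');P=cloud(z['d'],z,1)
R=P[150:270,280:480];print('stand z pct',np.percentile(P[195:205,340:420,2],[5,50,95]))
Q=P[190:245,300:345].reshape(-1,3);v,u=np.mgrid[190:245,300:345];u=u.ravel();v=v.ravel()
for a,b in[(.070,.08),(.05,.07),(.036,.042)]:
    m=(Q[:,2]>a)&(Q[:,2]<b);print(a,m.sum(),Q[m].mean(0) if m.any() else'',np.ptp(Q[m],axis=0) if m.any() else '',u[m].mean(),v[m].mean())
cv2.imwrite('pics/w1c.png',cv2.resize(z['im'][150:270,280:480,::-1],None,fx=4,fy=4,interpolation=cv2.INTER_CUBIC))
E
```

```text
stand z pct [0.03366904 0.03482248 0.03611441]
0.07 315 [0.46961194 0.27632906 0.07444574] [0.01459211 0.0153374  0.00667952] 321.8285714285714 221.6
0.05 90 [0.46884439 0.28173189 0.06087092] [0.01502129 0.00970048 0.01987843] 321.8333333333333 211.12222222222223
0.036 259 [0.4698768  0.27750521 0.03794524] [0.0440656  0.0510888  0.00523004] 322.24710424710423 210.40540540540542
```

View pics/w1c.png

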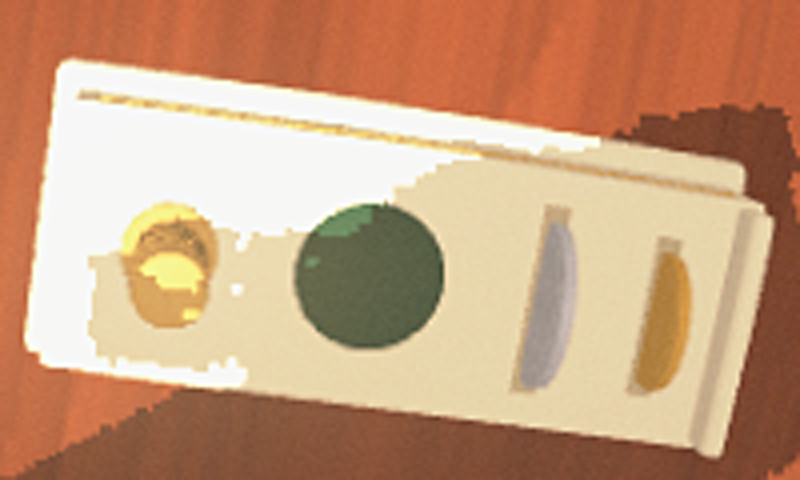

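The pin's top centre is at (0.4696, 0.2763, 0.074) with a diameter of about 15 mm, which matches. Descending and gripping.

arm_command([
  [0, 0, 0, 0.001, 0.001, -0.04, 0.6],
  [0, 0, 0, 0.001, 0.001, -0.08, 0.6],
  [0, 0, 0, 0.001, 0.001, -0.11, 0.6],
  [0, 0, 0, 0.001, 0.001, -0.125, 0.6],
  [0, 0, 0, 0.001, 0.001, -0.132, 0.6],
  [0, 0, 0, 0.001, 0.001, -0.132, 0.4],
  [0, 0, 0, 0.001, 0.001, -0.132, 0],
  [0, 0, 0, 0.001, 0.001, -0.132, 0],
  [0, 0, 0, 0.001, 0.001, -0.132, 0],
  [0, 0, 0, 0.001, 0.001, -0.132, 0],
  [0, 0, 0, 0.001, 0.001, -0.132, 0],
  [0, 0, 0, 0.001, 0.001, -0.132, 0],
  [0, 0, 0, 0.001, 0.001, -0.132, 0],
], grip_force=70)

```text
clock: 3.15
eef_pos: [0.4699, 0.2756, 0.0667]
tcp_rot: [[-0.144, 0.99, -0.0], [0.99, 0.144, -0.0], [-0.0, -0.0, -1.0]]
contact_force: [-0.2, -0.4, -1.3]
opening: 0.0004
grip_force: 0.0
```

The fingers shut fully (opening 0.4 mm), so the grip missed. Looking again.

```bash
python3 - <<'E'
from h import *
im,d,c=snap('wrist');s,_,cs=snap('scene');np.savez('w2.npz',im=im,d=d,**c)
print(proj(c,[.4696,.2763,.074],1))
a=cv2.resize(im[140:480,180:480,::-1],(530,600));b=cv2.resize(s[220:340,390:480,::-1],(270,360),interpolation=cv2.INTER_CUBIC)
o=np.zeros((600,800,3),np.uint8);o[:,:530]=a;o[:360,530:]=b;cv2.imwrite('pics/w2.png',o)
E
```

```text
(np.float64(318.7838798875444), np.float64(291.7642008173716))
```

View pics/w2.png

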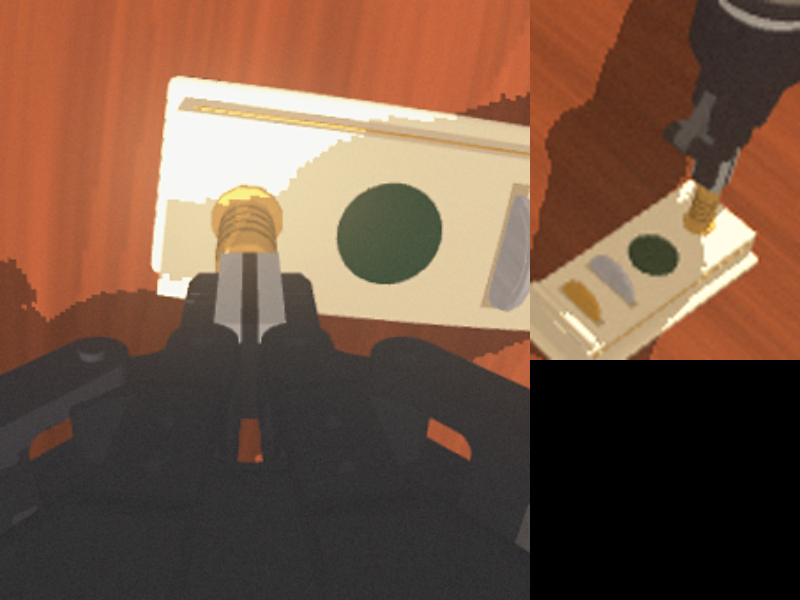

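```bash
python3 - <<'E'
from h import *
z=np.load('w2.npz');P=cloud(z['d'],z,1)
for v in range(240,340,6):print(v,P[v,312].round(4),P[v,328].round(4))
print(z['position'],readout.read_state()['eef_pos'])
# stand corners: ivory mask in top view
t=np.load('top0.npz');ct=imaging.calibration('top');T=cloud(t['d'],ct)
m=(T[...,2]>.03)&(T[...,2]<.038)&(T[...,0]>.4)&(T[...,0]<.65)&(T[...,1]>.2)&(T[...,1]<.34);print(cv2.minAreaRect(T[m][:,:2].astype(np.float32)*1000))
s=np.load('scene0.npz');cs=imaging.calibration('scene');S=cloud(s['d'],cs)
m=(S[...,2]>.03)&(S[...,2]<.038)&(S[...,0]>.4)&(S[...,0]<.65)&(S[...,1]>.2)&(S[...,1]<.34);print(cv2.minAreaRect(S[m][:,:2].astype(np.float32)*1000))
for T in(T,S):
  m=(T[...,2]>.068)&(T[...,2]<.08)&(abs(T[...,0]-.47)<.03)&(abs(T[...,1]-.275)<.03);print(m.sum(),T[m].mean(0),np.argwhere(m).mean(0))
E
```

```text
240 [0.4641 0.2874 0.0339] [0.4724 0.2892 0.0358]
246 [0.4645 0.285  0.0367] [0.473  0.2856 0.0346]
252 [0.465  0.2823 0.0385] [0.4733 0.2832 0.0375]
258 [0.4652 0.2823 0.0479] [0.473  0.2836 0.0483]
264 [0.4654 0.2818 0.0552] [0.4732 0.2822 0.0531]
270 [0.4656 0.2819 0.0633] [0.473  0.282  0.0608]
276 [0.4657 0.282  0.071 ] [0.4729 0.2822 0.0688]
282 [0.466  0.281  0.0753] [0.4729 0.2816 0.0743]
288 [0.4658 0.2847 0.0899] [0.472  0.2853 0.0894]
294 [0.4659 0.2849 0.0959] [0.4718 0.2858 0.0961]
300 [0.4661 0.2845 0.1003] [0.4719 0.2849 0.0994]
306 [0.4662 0.2843 0.1047] [0.4717 0.2858 0.106 ]
312 [0.4663 0.2843 0.1093] [0.4718 0.2847 0.1086]
318 [0.4664 0.2845 0.1141] [0.4716 0.2854 0.1142]
324 [0.4665 0.2843 0.1176] [0.4717 0.2844 0.1165]
330 [0.4665 0.2857 0.1239] [0.4712 0.2866 0.1242]
336 [0.4665 0.2856 0.1273] [0.4713 0.286  0.1268]
[0.46089383 0.34329988 0.22270041] [0.46983392 0.27556904 0.06669189]
((523.8775024414062, 276.5594787597656), (157.7744598388672, 60.983070373535156), 0.6689093112945557)
((522.8460083007812, 279.00335693359375), (163.95895385742188, 61.53120803833008), 0.7439268231391907)
43 [0.46902321 0.27546611 0.07336338] [313.90697674 191.72093023]
47 [0.47033059 0.27989461 0.07282364] [282.9787234  449.38297872]
```

```bash
python3 - <<'E'
from h import *
d=[snap(n) for n in('scene','top')]
im,dd,c=d[0];S=cloud(dd,c)
m=(abs(S[...,0]-.47)<.06)&(abs(S[...,1]-.28)<.05)&(S[...,2]>.04)&(S[...,2]<.2)
for v in range(225,300,3):
    u=np.where(m[v])[0]
    if len(u):
        k=u[len(u)//2];print(v,len(u),k,S[v,k].round(4),im[v,k])
E
```

```text
246 2 447 [0.5062 0.2737 0.1994] [54 39 38]
249 7 448 [0.5071 0.2778 0.1957] [56 45 42]
252 29 458 [0.4954 0.2919 0.1925] [60 48 42]
255 27 458 [0.4912 0.2912 0.181 ] [61 51 45]
258 27 456 [0.4937 0.2907 0.174 ] [58 45 41]
261 32 452 [0.4988 0.2877 0.1664] [60 48 43]
264 26 451 [0.4756 0.2739 0.1292] [61 52 43]
267 24 451 [0.4847 0.2811 0.1335] [66 54 49]
270 20 450 [0.5079 0.2946 0.1538] [59 48 43]
273 13 452 [0.4958 0.2933 0.1353] [62 49 43]
276 14 451 [0.4945 0.2925 0.1247] [63 51 43]
279 13 450 [0.4814 0.2849 0.0985] [61 48 42]
282 8 450 [0.4792 0.2856 0.0883] [80 68 61]
285 8 449 [0.4742 0.2827 0.0721] [166 121  58]
288 8 448 [0.4739 0.2824 0.0618] [152 109  54]
291 8 447 [0.4758 0.2834 0.0543] [133  95  47]
294 6 448 [0.4731 0.2861 0.0451] [164 119  59]
```

```bash
python3 - <<'E'
from h import *
z=np.load('w2.npz');P=cloud(z['d'],z,1)
for u in(308,312,328,332):
  print(u,[(v,P[v,u,1].round(4),P[v,u,2].round(4)) for v in range(281,290)])
E
```

```text
308 [(281, np.float64(0.2813), np.float64(0.0754)), (282, np.float64(0.2803), np.float64(0.0742)), (283, np.float64(0.2801), np.float64(0.0749)), (284, np.float64(0.2845), np.float64(0.086)), (285, np.float64(0.2839), np.float64(0.0856)), (286, np.float64(0.2841), np.float64(0.0871)), (287, np.float64(0.2839), np.float64(0.0878)), (288, np.float64(0.2841), np.float64(0.0892)), (289, np.float64(0.2845), np.float64(0.0909))]
312 [(281, np.float64(0.2813), np.float64(0.0747)), (282, np.float64(0.281), np.float64(0.0753)), (283, np.float64(0.2802), np.float64(0.0744)), (284, np.float64(0.2841), np.float64(0.0846)), (285, np.float64(0.2848), np.float64(0.0871)), (286, np.float64(0.2843), np.float64(0.087)), (287, np.float64(0.2846), np.float64(0.0887)), (288, np.float64(0.2847), np.float64(0.0899)), (289, np.float64(0.2844), np.float64(0.0902))]
328 [(281, np.float64(0.2823), np.float64(0.0749)), (282, np.float64(0.2816), np.float64(0.0743)), (283, np.float64(0.2815), np.float64(0.0752)), (284, np.float64(0.2853), np.float64(0.0852)), (285, np.float64(0.2855), np.float64(0.0867)), (286, np.float64(0.2854), np.float64(0.0875)), (287, np.float64(0.2857), np.float64(0.0891)), (288, np.float64(0.2853), np.float64(0.0894)), (289, np.float64(0.2855), np.float64(0.0907))]
332 [(281, np.float64(0.2819), np.float64(0.0733)), (282, np.float64(0.2816), np.float64(0.0738)), (283, np.float64(0.2809), np.float64(0.073)), (284, np.float64(0.2855), np.float64(0.0851)), (285, np.float64(0.2857), np.float64(0.0867)), (286, np.float64(0.2855), np.float64(0.0872)), (287, np.float64(0.2855), np.float64(0.0883)), (288, np.float64(0.2857), np.float64(0.0896)), (289, np.float64(0.2852), np.float64(0.0894))]
```

Depth in both views puts the fingertips at z ≈ 0.085 with the TCP reading 0.067, so the fingers are about 43 mm higher than the stated geometry. The pin was not touched. I'll open, go down by the measured amount, and grip again.

arm_command([
  [0, 0, 0, 0, 0, 0.01, 0.6],
  [0, 0, 0, 0, 0, 0.01, 0.6],
  [0, 0, 0, 0, 0, 0.01, 0.6],
  [0, 0, 0, 0, 0, 0.01, 0.6],
  [0, 0, 0, 0, 0, -0.01, 0.6],
  [0, 0, 0, 0, 0, -0.03, 0.6],
  [0, 0, 0, 0, 0, -0.042, 0.6],
  [0, 0, 0, 0, 0, -0.042, 0.3],
  [0, 0, 0, 0, 0, -0.042, 0],
  [0, 0, 0, 0, 0, -0.042, 0],
  [0, 0, 0, 0, 0, -0.042, 0],
  [0, 0, 0, 0, 0, -0.042, 0],
  [0, 0, 0, 0, 0, -0.042, 0],
  [0, 0, 0, 0, 0, -0.042, 0],
])

```text
clock: 5.1
eef_pos: [0.4706, 0.2759, 0.0257]
tcp_rot: [[-0.144, 0.99, 0.001], [0.99, 0.144, 0.001], [0.001, 0.001, -1.0]]
contact_force: [-0.2, -0.8, 7.0]
opening: 0.0143
grip_force: 79.6
```

```bash
python3 - <<'E'
from h import *
im,d,c=snap('wrist');s,_,cs=snap('scene')
a=cv2.resize(im[140:480,180:480,::-1],(530,600));b=cv2.resize(s[220:340,390:480,::-1],(270,360),interpolation=cv2.INTER_CUBIC)
o=np.zeros((600,800,3),np.uint8);o[:,:530]=a;o[:360,530:]=b;cv2.imwrite('pics/w3.png',o)
P=cloud(d,c,1)
for v in range(250,310,4):print(v,P[v,310].round(4),P[v,320].round(4),P[v,330].round(4))
E
```

```text
250 [0.4639 0.2955 0.0338] [0.468  0.2962 0.0344] [0.4722 0.2968 0.0343]
254 [0.4641 0.294  0.0346] [0.4683 0.2943 0.0338] [0.4724 0.2953 0.035 ]
258 [0.4644 0.2924 0.0351] [0.4685 0.2929 0.0347] [0.4726 0.2938 0.0357]
262 [0.4646 0.2908 0.0357] [0.4688 0.2912 0.0349] [0.473  0.2913 0.0338]
266 [0.4649 0.2885 0.0342] [0.469  0.2894 0.0349] [0.4731 0.2902 0.0354]
270 [0.4651 0.2868 0.0343] [0.4693 0.2874 0.0344] [0.4734 0.2884 0.0354]
274 [0.4653 0.2851 0.0346] [0.4695 0.2861 0.0358] [0.4737 0.2865 0.0351]
278 [0.4654 0.2853 0.0397] [0.4696 0.2855 0.0386] [0.4736 0.2864 0.0394]
282 [0.4657 0.2835 0.0396] [0.4699 0.2834 0.0379] [0.474  0.2843 0.0387]
286 [0.4659 0.2814 0.0389] [0.4699 0.2835 0.0424] [0.4742 0.2827 0.0392]
290 [0.4661 0.2809 0.0419] [0.4698 0.2837 0.0468] [0.474  0.2832 0.0444]
294 [0.4661 0.2819 0.0479] [0.4698 0.2837 0.0507] [0.4738 0.2837 0.0494]
298 [0.4662 0.2815 0.0508] [0.4699 0.2836 0.0541] [0.4738 0.2831 0.0518]
302 [0.4664 0.2812 0.0537] [0.4699 0.2837 0.0578] [0.4737 0.2833 0.0559]
306 [0.4663 0.2828 0.0602] [0.4699 0.2833 0.0603] [0.4735 0.284  0.0606]
```

View pics/w3.png

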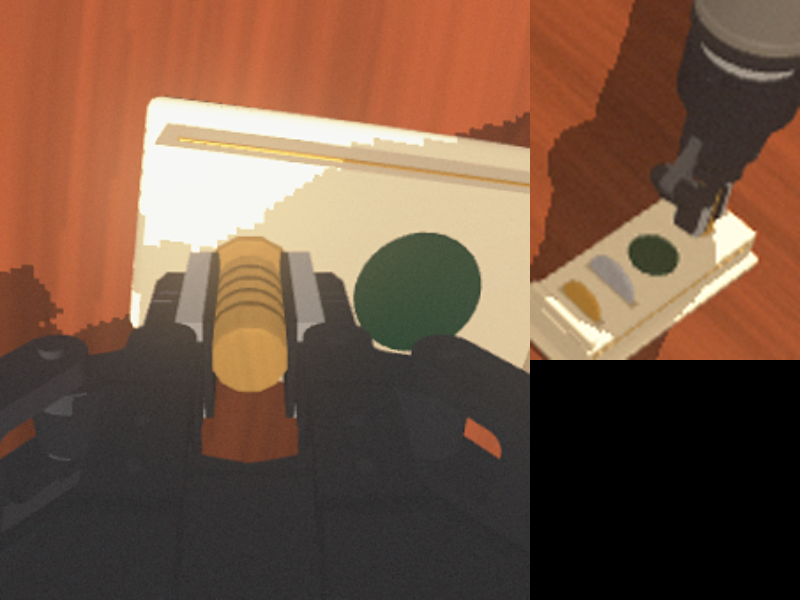

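The pin is gripped between the pads, below its top. Lifting it and moving to view the clamp from close by.

arm_command([
  [0, 0, 0, 0, 0, 0.01, 0],
  [0, 0, 0, 0, 0, 0.03, 0],
  [0, 0, 0, 0, 0, 0.06, 0],
  [0, 0, 0, 0, 0, 0.1, 0],
  [0, 0, 0, 0, -0.04, 0.1, 0],
  [0, 0, 0, 0.01, -0.09, 0.1, 0],
  [0, 0, 0, 0.02, -0.14, 0.1, 0],
  [0, 0, 0, 0.03, -0.19, 0.1, 0],
  [0, 0, 0, 0.04, -0.24, 0.1, 0],
  [0, 0, 0, 0.05, -0.29, 0.1, 0],
  [0, 0, 0, 0.06, -0.34, 0.1, 0],
  [0, 0, 0, 0.06, -0.375, 0.1, 0],
  [0, 0, 0, 0.06, -0.375, 0.1, 0],
  [0, 0, 0, 0.06, -0.375, 0.1, 0],
  [0, 0, 0, 0.06, -0.375, 0.1, 0],
])

```text
clock: 7.08
eef_pos: [0.5299, -0.0978, 0.1248]
tcp_rot: [[-0.146, 0.989, -0.0], [0.989, 0.146, 0.001], [0.001, 0.0, -1.0]]
contact_force: [-0.4, 0.6, -1.2]
opening: 0.0141
grip_force: 78.8
```

```bash
python3 - <<'E'
from h import *
im,d,c=snap('wrist');cv2.imwrite('pics/w4.png',im[:,:,::-1]);np.savez('w4.npz',im=im,d=d,**c)
s=readout.read_state();print(s['clock'],s['eef_pos'],s['opening'],s['grip_force'],s['contact_force'],s['joints'].round(1) if hasattr(s['joints'],'round') else s['joints'])
P=cloud(d,c,1)
# eye ring / rod: points 26-38mm high near expected
m=(P[...,2]>.026)&(P[...,2]<.040)&(abs(P[...,0]-.53)<.03)&(abs(P[...,1]+.033)<.03)
print(m.sum());vv,uu=np.where(m);print(uu.min(),uu.max(),vv.min(),vv.max(),P[m].mean(0))
print('eye pix',proj(c,[.529,-.033,.0355],1),'cursor',proj(c,[.715,.036,.046],1))
E
```

```text
7.125 [ 0.52994981 -0.09795722  0.12472867] 0.014107866951956743 78.80721388442907 [-0.58977584 -0.22588263 -1.22573877] [-15.6  22.4  24.3 114.1 -12.7  46.   24.3]
907
319 379 128 160 [ 0.53650537 -0.03483572  0.03572321]
eye pix (np.float64(332.83003587629923), np.float64(139.5318186528557)) cursor (np.float64(589.7937570096535), np.float64(103.42199855544501))
```

View pics/w4.png

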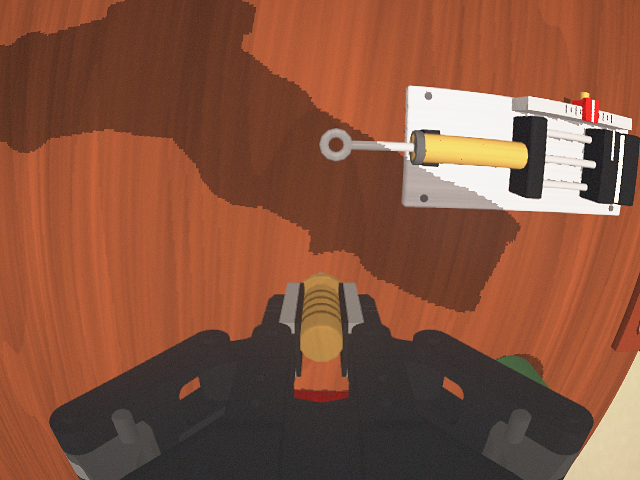

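Wrist view: eye at (336,145), rod running to the barrel at (415,147), red cursor (590,110), jaws at (600–630,165). Now measuring the eye, the axis and the lines.

```bash
python3 - <<'E'
from h import *
z=dict(np.load('w4.npz'));im=z['im'];P=cloud(z['d'],z,1)
g=cv2.cvtColor(im,cv2.COLOR_RGB2HSV)
roi=np.zeros((480,640),np.uint8);roi[120:170,310:405]=1
m=((g[...,1]<110)&(roi>0)).astype(np.uint8)
cs,h=cv2.findContours(m,cv2.RETR_CCOMP,cv2.CHAIN_APPROX_NONE)
for k,cc in enumerate(cs):
    if len(cc)>15:print(k,h[0][k],len(cc),cv2.boundingRect(cc),cv2.fitEllipse(cc), 'z',np.median(P[cc[:,0,1],cc[:,0,0],2]))
    if h[0][k][3]>=0 and len(cc)>10:
        e=cv2.fitEllipse(cc)[0];print('hole',onz(z,*e,.0355,1))
# rod axis
pts=[]
for u in range(356,402,4):
    v=np.where(m[:,u])[0];pts.append(onz(z,u,v.mean(),.033,1)[:2])
pts=np.array(pts);vx,vy,x0,y0=cv2.fitLine(pts.astype(np.float32),2,0,.01,.01).ravel();print('rod dir deg',np.degrees(np.arctan2(vy,vx)),pts[0],pts[-1])
# bed
b=((g[...,1]<60)&(g[...,2]>140)&(abs(P[...,2]-.014)<.006)).astype(np.uint8);q=P[b>0][:,:2];print('bed',cv2.minAreaRect(q.astype(np.float32)*1000))
cv2.imwrite('pics/w4c.png',cv2.resize(im[85:215,510:640,::-1],(600,600),interpolation=cv2.INTER_CUBIC))
E
```

```text
1 [-1  0  2 -1] 234 (319, 128, 86, 42) ((362.0822448730469, 149.8112335205078), (34.15598678588867, 92.24847412109375), 102.05380249023438) z 0.032807304817585786
2 [-1 -1 -1  1] 40 (328, 137, 16, 16) ((335.5, 144.31723022460938), (14.611580848693848, 15.161413192749023), 90.0) z 0.03422387327782049
hole [ 0.53119864 -0.03586124  0.0355    ]
rod dir deg 7.7573895 [ 0.54475164 -0.03390773] [ 0.57424775 -0.02982345]
bed ((691.44287109375, -14.217472076416016), (220.59237670898438, 89.82632446289062), 7.579005718231201)
```

View pics/w4c.png

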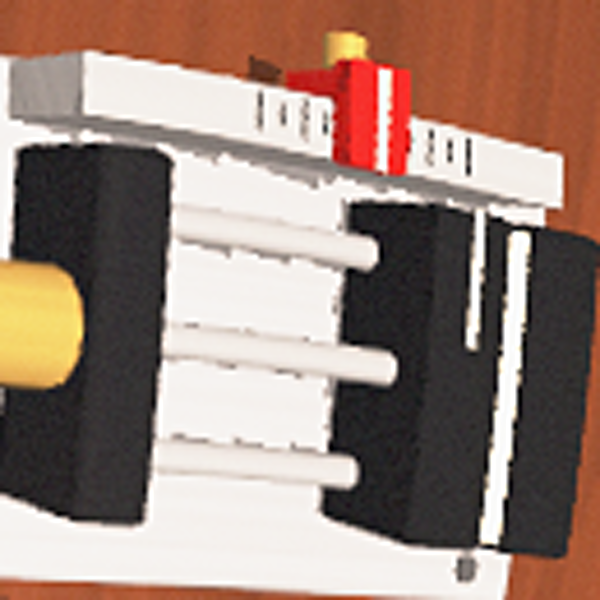

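The bed fit (centre (0.6914, -0.0142), 220.6×89.8 mm, yaw 7.6°) predicts the eye at (0.5308, -0.0356). The measured hole is at (0.5312, -0.0359), so they agree. In the crop, the cursor line's near end is at about (385,165) and the jaw line's end at about (481,210). I'll take a steeper view of both to get the draw distance.

arm_command([
  [0, 0, 0, 0.04, 0.01, 0.01, 0],
  [0, 0, 0, 0.09, 0.03, 0.01, 0],
  [0, 0, 0, 0.13, 0.04, 0.01, 0],
  [0, 0, 0, 0.16, 0.05, 0.01, 0],
  [0, 0, 0, 0.17, 0.05, 0.01, 0],
  [0, 0, 0, 0.17, 0.05, 0.01, 0],
  [0, 0, 0, 0.17, 0.05, 0.01, 0],
])

```text
clock: 8.0
eef_pos: [0.6986, -0.0502, 0.1347]
tcp_rot: [[-0.143, 0.99, -0.001], [0.99, 0.143, -0.0], [-0.0, -0.001, -1.0]]
contact_force: [-0.6, -0.4, -0.6]
opening: 0.0146
grip_force: 79.0
```

```bash
python3 - <<'E'
from h import *
im,d,c=snap('wrist');np.savez('w5.npz',im=im,d=d,**c)
s=readout.read_state();print(s['clock'],s['eef_pos'],s['contact_force'])
B=np.array([.6914,-.0142]);th=np.radians(7.65);R=np.array([[np.cos(th),-np.sin(th)],[np.sin(th),np.cos(th)]])
def toworld(x,y,z):return np.r_[B+R@[x,y],z]
px=[proj(c,toworld(*q),1) for q in[(59,28,44),(59,-30,44),(30,40,46),(0,0,44)] for q in [np.array(q)/1000]];print(np.round(px,1))
u0=max(0,int(px[0][0])-80);v0=max(0,int(px[0][1])-60);print(u0,v0)
cv2.imwrite('pics/w5c.png',cv2.resize(im[v0:v0+120,u0:u0+130,::-1],None,fx=5,fy=5,interpolation=cv2.INTER_CUBIC))
E
```

```text
8.05 [ 0.69871251 -0.05015472  0.13480036] [ 0.9854962   0.11606119 -0.4832162 ]
[[405.7 141.3]
 [401.6 225.3]
 [363.5 121.5]
 [316.9 180.7]]
325 81
```

View pics/w5c.png

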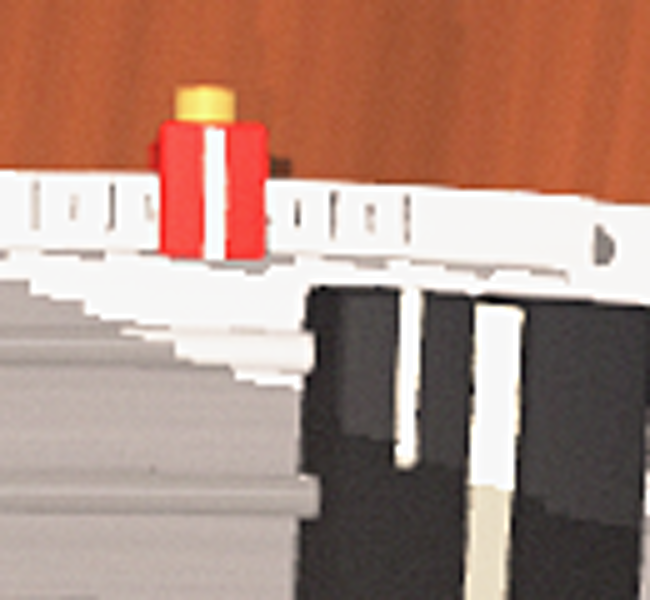

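Cursor line's near end is at full-image pixel (368.0,132.6) and the jaw line's end at (407.2,139.0).

```bash
cat >> h.py <<'E'
B=np.array([.6914,-.0142]);th=np.radians(7.65);R2=np.array([[np.cos(th),-np.sin(th)],[np.sin(th),np.cos(th)]])
def clamp(p):return R2.T@(p[:2]-B)
def toworld(x,y,z):return np.r_[B+R2@[x,y],z]
def cent(im,u0,u1,v,kind):  # subpixel centroid of white stripe in row v
    row=im[v,u0:u1].astype(float).min(1);w=np.clip(row-110,0,None);return u0+(w*np.arange(u1-u0)).sum()/w.sum()
E
python3 - <<'E'
from h import *
z=dict(np.load('w5.npz'));im=z['im'];P=cloud(z['d'],z,1)
for v in(108,112,117,122,127,130):
    u=cent(im,360,376,v,0);print('cur',v,round(u,2),clamp(onz(z,u,v,.046,1)).round(4),P[v,int(u),2].round(4))
for v in(142,147,152,157,163,170):
    u=cent(im,401,414,v,0);print('jaw',v,round(u,2),clamp(onz(z,u,v,.044,1)).round(4),P[v,int(u),2].round(4))
E
```

```text
cur 108 367.52 [0.0325 0.0491] 0.0495
cur 112 367.44 [0.0325 0.0464] 0.0467
cur 117 367.58 [0.0326 0.0431] 0.047
cur 122 367.58 [0.0327 0.0398] 0.0468
cur 127 367.5 [0.0327 0.0365] 0.0489
cur 130 367.44 [0.0327 0.0345] 0.0474
jaw 142 406.7 [0.0597 0.0276] 0.0453
jaw 147 406.49 [0.0597 0.0242] 0.0462
jaw 152 406.43 [0.0598 0.0208] 0.0456
jaw 157 406.09 [0.0597 0.0174] 0.0442
jaw 163 405.76 [0.0596 0.0133] 0.0461
jaw 170 405.51 [0.0596 0.0086] 0.0461
```

```bash
python3 - <<'E'
from h import *
E={'w4':[.52995,-.09796,.12473],'w5':[.69871,-.05015,.1348]}
for n in E:
    z=dict(np.load(n+'.npz'));P=cloud(z['d'],z,1);im=z['im'];e=np.array(E[n])
    g=cv2.cvtColor(im,cv2.COLOR_RGB2HSV);roi=np.zeros((480,640),bool);roi[260:370,285:360]=1
    m=(g[...,0]>12)&(g[...,0]<32)&(g[...,1]>80)&(g[...,2]>70)&roi
    Q=P[m]-e;v,u=np.where(m);print(n,m.sum(),np.percentile(Q[:,2],[2,50,98]).round(4))
    for a,b in[(.043,.053),(.02,.04),(.008,.02)]:
        k=(Q[:,2]>a)&(Q[:,2]<b);print(a,k.sum(),np.median(Q[k],0).round(4) if k.any() else '',(Q[k].min(0)+Q[k].max(0)).round(4)/2 if k.any() else '',v[k].min() if k.any() else'',v[k].max()if k.any() else'')
    # bottom of visible pin
    for vv in range(268,290,2):
        uu=np.where(m[vv])[0]
        if len(uu):print(vv,uu.min(),uu.max(),(P[vv,int(uu.mean())]-e).round(4))
E
```

```text
w4 3255 [0.012  0.0434 0.0501]
0.043 1634 [0.0004 0.0025 0.0489] [0.0007  0.00045 0.04685] 315 361
0.02 844 [-0.0004  0.0072  0.0305] [ 0.00025 -0.00205  0.03   ] 288 353
0.008 570 [-0.0005  0.0078  0.0133] [-0.0002   0.0065   0.01465] 274 297
274 313 328 [-0.0011  0.0106  0.0108]
276 310 332 [-0.0008  0.0109  0.0136]
278 306 335 [-0.001   0.0095  0.0125]
280 303 339 [-0.0005  0.0092  0.0139]
282 302 340 [-0.0003  0.0078  0.0126]
284 304 338 [-0.0003  0.0075  0.0141]
286 304 338 [-0.0003  0.0079  0.017 ]
288 304 338 [-0.0003  0.0078  0.0188]
w5 3258 [0.0117 0.0431 0.0499]
0.043 1618 [0.0004 0.0023 0.0487] [0.0007  0.0004  0.04685] 316 361
0.02 855 [-0.0004  0.007   0.0308] [ 0.00125 -0.0007   0.0301 ] 289 352
0.008 578 [-0.0004  0.0075  0.013 ] [-0.00025  0.0064   0.01465] 274 297
274 313 328 [-0.0012  0.0104  0.0106]
276 309 332 [-0.0012  0.0104  0.0129]
278 306 336 [-0.0007  0.0099  0.0137]
280 303 339 [-0.0005  0.0086  0.0127]
282 302 340 [-0.0004  0.008   0.0133]
284 304 338 [-0.0003  0.0069  0.0128]
286 304 338 [-0.0003  0.0075  0.0164]
288 304 338 [-0.0003  0.0075  0.0184]
```

Draw distance is 27.0 mm, within the stated 22–42. The pin axis is about (+0.6, -0.1) mm from the TCP and the tip is 15.3 mm below it. Next I'll hover just above the eye and check alignment.

arm_command([
  [0, 0, 0, -0.04, 0.003, 0, 0],
  [0, 0, 0, -0.09, 0.008, 0, 0],
  [0, 0, 0, -0.13, 0.012, 0, 0],
  [0, 0, 0, -0.16, 0.0145, -0.01, 0],
  [0, 0, 0, -0.1683, 0.0146, -0.03, 0],
  [0, 0, 0, -0.1683, 0.0146, -0.055, 0],
  [0, 0, 0, -0.1683, 0.0146, -0.07, 0],
  [0, 0, 0, -0.1683, 0.0146, -0.073, 0],
  [0, 0, 0, -0.1683, 0.0146, -0.073, 0],
  [0, 0, 0, -0.1683, 0.0146, -0.073, 0],
])

```text
clock: 9.3
eef_pos: [0.5322, -0.0349, 0.0624]
tcp_rot: [[-0.144, 0.99, 0.001], [0.99, 0.144, 0.0], [-0.0, 0.001, -1.0]]
contact_force: [-0.0, -0.2, -0.8]
opening: 0.0139
grip_force: 79.1
```

```bash
python3 - <<'E'
from h import *
im,d,c=snap('wrist');s=readout.read_state();e=s['eef_pos'];print(s['clock'],e,s['opening'])
si,_,cs=snap('scene');np.savez('w6.npz',im=im,d=d,si=si,**c)
tip=e+np.array([.0006,-.0001,-.0153]);eye=toworld(-.162,0,.0355)
print('tip',tip,'eye',eye,'wrist px',proj(c,tip,1),proj(c,eye,1),'scene',proj(cs,tip),proj(cs,eye))
a=cv2.resize(im[215:335,260:380,::-1],(500,500),interpolation=cv2.INTER_CUBIC)
u,v=map(int,proj(cs,eye));b=cv2.resize(si[v-45:v+15,u-18:u+18,::-1],(300,500),interpolation=cv2.INTER_CUBIC);print(u,v)
cv2.imwrite('pics/w6.png',np.hstack([a,b]))
E
```

```text
9.35 [ 0.53216043 -0.03483584  0.06236223] 0.013914908888265657
tip [ 0.53276043 -0.03493584  0.04706223] eye [ 0.53084184 -0.03576566  0.0355    ] wrist px (np.float64(320.3900979745856), np.float64(274.4633255926914)) (np.float64(316.55964278811587), np.float64(267.27536038418623)) scene (np.float64(330.094823364382), np.float64(218.18818711476268)) (np.float64(330.4436921450415), np.float64(221.15714701306584))
330 221
```

View pics/w6.png

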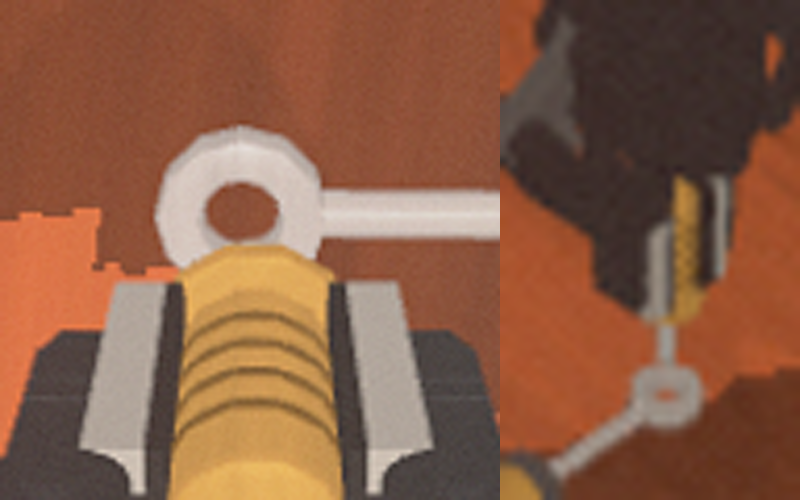

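The scene view shows the shank in line with the ring. In the wrist view the hole is at crop (242,213), visible just ahead of the flange. Correcting about 1.5 mm and starting down.

arm_command([
  [0, 0, 0, -0.0015, -0.0008, 0, 0],
  [0, 0, 0, -0.0015, -0.0008, 0, 0],
  [0, 0, 0, -0.0015, -0.0008, -0.006, 0],
  [0, 0, 0, -0.0015, -0.0008, -0.01, 0],
  [0, 0, 0, -0.0015, -0.0008, -0.013, 0],
  [0, 0, 0, -0.0015, -0.0008, -0.016, 0],
  [0, 0, 0, -0.0015, -0.0008, -0.016, 0],
])

```text
clock: 10.28
eef_pos: [0.5299, -0.0357, 0.0454]
tcp_rot: [[-0.144, 0.99, -0.0], [0.99, 0.144, -0.0], [-0.0, -0.0, -1.0]]
contact_force: [0.0, -1.0, -0.1]
opening: 0.0144
grip_force: 79.1
```

```bash
python3 - <<'E'
from h import *
im,d,c=snap('wrist');s=readout.read_state();e=s['eef_pos'];print(s['clock'],e,s['contact_force'])
si,ds,cs=snap('scene');np.savez('w7.npz',im=im,d=d,si=si,**c)
P=cloud(d,c,1)
# ring outer extent at z~.0355 seen by wrist
g=cv2.cvtColor(im,cv2.COLOR_RGB2HSV)
m=(g[...,1]<60)&(abs(P[...,2]-.0355)<.004)&(np.hypot(P[...,0]-.531,P[...,1]+.0357)<.016);Q=P[m]
r=np.array([clamp(q) for q in Q]);print(m.sum(),r.min(0),r.max(0))
E
```

```text
10.325 [ 0.53002727 -0.0356517   0.04558637] [-0.08212964  1.05588802 -0.79383952]
746 [-0.17183312 -0.00153862] [-0.14604035  0.0113252 ]
```

No force with the tip at z ≈ 0.030, so it is inside the ring. Going down further.

arm_command([
  [0, 0, 0, 0.0005, 0, -0.004, 0],
  [0, 0, 0, 0.0005, 0, -0.008, 0],
  [0, 0, 0, 0.0005, 0, -0.012, 0],
  [0, 0, 0, 0.0005, 0, -0.015, 0],
  [0, 0, 0, 0.0005, 0, -0.015, 0],
  [0, 0, 0, 0.0005, 0, -0.015, 0],
])

```text
clock: 11.12
eef_pos: [0.5307, -0.0356, 0.0308]
tcp_rot: [[-0.144, 0.99, 0.0], [0.99, 0.144, 0.0], [-0.0, 0.0, -1.0]]
contact_force: [-0.2, -0.3, -0.9]
opening: 0.0145
grip_force: 79.1
```

```bash
python3 - <<'E'
from h import *
im,d,c=snap('wrist');s=readout.read_state();e=s['eef_pos'];print(s['clock'],e,s['contact_force'])
np.savez('w8.npz',im=im,d=d,**c);P=cloud(d,c,1)
a=cv2.resize(im[190:340,230:400,::-1],(400,353));b=cv2.resize(im[150:350,440:640,::-1],(400,400));a=np.vstack([a,np.zeros((47,400,3),np.uint8)]);cv2.imwrite('pics/w8.png',np.hstack([a,b]))
print('cursor',proj(c,toworld(.0327,.0345,.046),1),'jaw shut',proj(c,toworld(.0597,.028,.044),1),'flange z',e[2]+.0087)
E
```

```text
11.175 [ 0.53068489 -0.03564908  0.03082819] [ 0.28558703 -0.44600122 -1.15678046]
cursor (np.float64(666.3016532103277), np.float64(229.63967205360092)) jaw shut (np.float64(684.5593160574628), np.float64(240.00472831270767)) flange z 0.03952818718617897
```

View pics/w8.png

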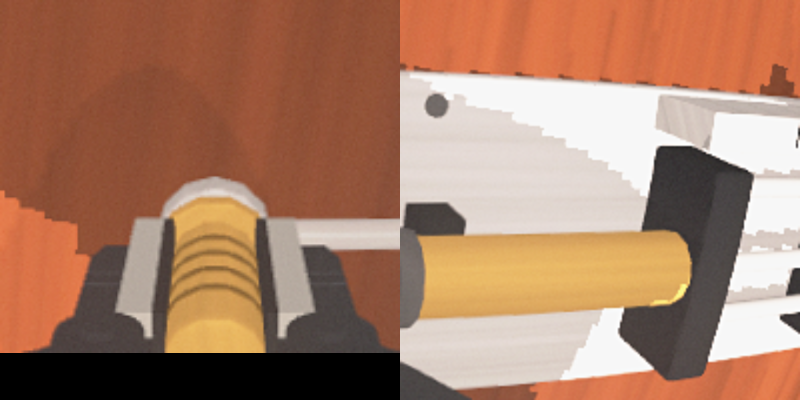

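The pin is through the eye, with only the ring's rim visible ahead of the flange. Drawing along clamp -x, first about 20 mm.

arm_command([
  [0, 0, 0, -0.001, -0.0001, 0, 0],
  [0, 0, 0, -0.002, -0.0003, 0, 0],
  [0, 0, 0, -0.004, -0.0005, 0, 0],
  [0, 0, 0, -0.006, -0.0008, 0, 0],
  [0, 0, 0, -0.008, -0.0011, 0, 0],
  [0, 0, 0, -0.01, -0.0013, 0, 0],
  [0, 0, 0, -0.012, -0.0016, 0, 0],
  [0, 0, 0, -0.014, -0.0019, 0, 0],
  [0, 0, 0, -0.016, -0.0021, 0, 0],
  [0, 0, 0, -0.018, -0.0024, 0, 0],
  [0, 0, 0, -0.02, -0.0027, 0, 0],
  [0, 0, 0, -0.02, -0.0027, 0, 0],
  [0, 0, 0, -0.02, -0.0027, 0, 0],
])

```text
clock: 12.8
eef_pos: [0.5106, -0.0383, 0.0308]
tcp_rot: [[-0.144, 0.99, 0.0], [0.99, 0.144, 0.0], [0.0, 0.0, -1.0]]
contact_force: [3.4, 0.7, -0.3]
opening: 0.0142
grip_force: 78.9
```

```bash
cat > jl.py <<'E'
from h import *
s=readout.read_state();e=s['eef_pos'];print(s['clock'],e,s['contact_force'],s['opening'],'pin clamp',clamp(e+np.array([.0006,-.0001,0])))
si,ds,cs=snap('scene');ti,dt,ct=snap('top');np.savez('s9.npz',si=si,ti=ti)
s0=np.load('scene0.npz')
# scene: short jaw line = thin white on the dark jaw top; sample bright profile along clamp x at several y, z=.044
def prof(im,c,y,z,x0=.0,x1=.075):
    X=np.arange(x0,x1,.0005);uv=np.array([proj(c,toworld(x,y,z)) for x in X],np.float32)
    return X,cv2.remap(im.min(2).astype(np.float32),uv[:,0],uv[:,1],cv2.INTER_LINEAR).ravel()
for nm,im in(('start',s0['im']),('now',si)):
    for y,z,w in((.010,.044,'jaw'),(.015,.044,'jaw'),(.020,.044,'jaw'),(.024,.044,'jaw'),(.036,.046,'cur'),(.038,.046,'cur'),(.041,.046,'cur')):
        X,p=prof(im,cs,y,z);print(nm,w,y,' '.join(f'{int(a)}' for a in p[::4]))
E
python3 jl.py
```

```text
12.8 [ 0.51063188 -0.03834506  0.03076257] [ 3.35384535  0.71641265 -0.34810745] 0.014205445048799403 pin clamp [-1.81792109e-01 -4.50543533e-05]
start jaw 0.01 209 220 207 210 216 216 213 221 225 231 223 221 222 239 236 226 222 233 225 231 226 230 226 227 203 115 60 48 88 149 110 50 51 51 93 211 247 231
start jaw 0.015 134 132 133 158 150 159 179 196 181 186 201 198 185 188 200 186 190 185 190 180 197 188 174 168 174 100 62 52 98 202 141 68 49 50 87 191 246 243
start jaw 0.02 40 40 72 119 138 136 162 227 224 205 225 194 194 203 223 218 229 201 212 200 177 218 229 211 225 130 63 53 84 191 152 75 52 50 70 179 243 228
start jaw 0.024 39 41 68 114 135 136 145 148 151 148 137 145 138 138 138 142 140 156 140 142 139 136 148 152 124 95 55 50 116 197 156 66 50 49 60 201 246 221
start cur 0.036 77 126 163 196 200 218 203 223 232 233 220 222 199 192 181 190 188 178 188 204 224 226 230 232 224 221 106 50 43 43 83 63 44 42 43 58 108 160
start cur 0.038 79 145 212 212 223 221 228 216 224 226 225 218 207 125 99 161 170 122 101 112 201 217 219 229 227 220 193 70 45 44 41 50 39 43 39 41 75 128
star
[... 550 characters left out ...]
 67 50 90 190 150 74 49 48 73 176 226 181 156 152 152 151 145 138 137 203 223
now jaw 0.024 36 37 64 113 136 137 147 147 150 148 140 144 137 138 137 135 93 65 49 94 231 156 74 52 50 82 198 230 179 155 151 152 151 146 140 147 202 217
now cur 0.036 77 128 163 196 201 219 203 223 232 233 221 223 199 192 182 192 180 105 46 42 58 73 86 44 39 38 39 106 165 154 151 147 146 204 206 207 204 197
now cur 0.038 79 144 211 213 225 222 228 216 224 226 227 218 206 125 101 163 169 103 51 40 42 45 41 40 37 37 35 47 120 155 151 147 140 159 232 216 223 218
now cur 0.041 138 157 171 200 196 187 189 204 202 178 194 193 168 97 54 128 178 92 50 41 45 76 135 96 114 102 118 96 140 167 176 177 179 169 170 208 196 188
```

The force is 3.4 N, which is the spring. The scene view puts the jaw at about 17.9 mm drawn, matching the pin kinematics. Drawing the remaining 9 mm.

arm_command([
  [0, 0, 0, -0.0015, -0.0002, 0, 0],
  [0, 0, 0, -0.003, -0.0004, 0, 0],
  [0, 0, 0, -0.0045, -0.0006, 0, 0],
  [0, 0, 0, -0.006, -0.0008, 0, 0],
  [0, 0, 0, -0.0075, -0.001, 0, 0],
  [0, 0, 0, -0.0089, -0.0012, 0, 0],
  [0, 0, 0, -0.0089, -0.0012, 0, 0],
  [0, 0, 0, -0.0089, -0.0012, 0, 0],
  [0, 0, 0, -0.0089, -0.0012, 0, 0],
])

```text
clock: 14.02
eef_pos: [0.5017, -0.0395, 0.0307]
tcp_rot: [[-0.144, 0.99, 0.0], [0.99, 0.144, 0.0], [0.0, 0.0, -1.0]]
contact_force: [4.5, 1.4, -0.7]
opening: 0.0143
grip_force: 78.9
```

```bash
cat >> jl.py <<'E'
def centr(im,c,y,z,x0,x1):
    X,p=prof(im,c,y,z,x0,x1);w=np.clip(p-110,0,None);return (X*w).sum()/w.sum()
j0=[centr(s0['im'],cs,y,.044,.052,.065) for y in(.012,.016,.02,.024)]
est=[centr(si,cs,y,.044,.026,.037) for y in(.012,.016,.02,.024)]
cu=[centr(si,cs,y,.046,.029,.0355) for y in(.039,.040,.041,.042)]
print('SUM j0',np.mean(j0),'jaw',np.mean(est),np.round(est,4),'cur',np.round(cu,4))
u,v=map(int,proj(cs,toworld(.035,.03,.045)));cv2.imwrite('pics/s10.png',cv2.resize(si[v-25:v+25,u-30:u+30,::-1],(720,600),interpolation=cv2.INTER_CUBIC))
E
python3 jl.py | grep -v start
```

```text
14.025 [ 0.50170282 -0.03951725  0.03071251] [ 4.53541762  1.42338066 -0.6598499 ] 0.01425312802125818 pin clamp [-1.90797749e-01 -1.81609969e-05]
now jaw 0.01 210 222 209 211 217 217 213 221 226 232 220 159 84 51 49 104 131 60 52 49 53 113 205 205 164 152 152 153 152 143 138 138 154 216 218 207 235 230
now jaw 0.015 133 133 133 156 149 159 181 198 183 189 203 160 88 54 65 140 200 125 63 49 48 112 220 210 168 151 152 152 152 147 138 141 185 223 231 232 239 242
now jaw 0.02 41 41 72 119 136 136 163 226 225 207 224 177 93 55 47 135 207 123 59 51 50 117 225 201 158 153 151 152 152 144 138 140 194 228 231 232 240 227
now jaw 0.024 37 39 66 115 137 137 147 149 152 149 140 116 67 51 48 134 207 114 56 48 47 124 227 201 159 152 152 152 151 145 136 136 138 194 231 232 240 220
now cur 0.036 78 126 162 196 201 221 204 224 233 233 221 221 154 80 49 82 94 72 68 48 45 45 58 127 161 152 150 143 178 216 206 224 223 218 224 228 233 208
now cur 0.038 81 144 212 213 224 223 227 215 222 226 227 219 196 92 50 115 148 73 45 44 42 42 47 74 134 152 152 143 192 218 226 220 226 224 233 217 223 220
now cur 0.041 140 156 169 201 196 187 191 205 202 178 194 194 167 94 50 127 178 92 47 40 48 78 136 102 144 165 187 173 178 193 189 195 198 194 190 210 195 187
SUM j0 0.05844226740627784 jaw 0.03176352755775832 [0.0317 0.0317 0.0319 0.0318] cur [0.0311 0.0313 0.0316 0.0316]
```

View pics/s10.png

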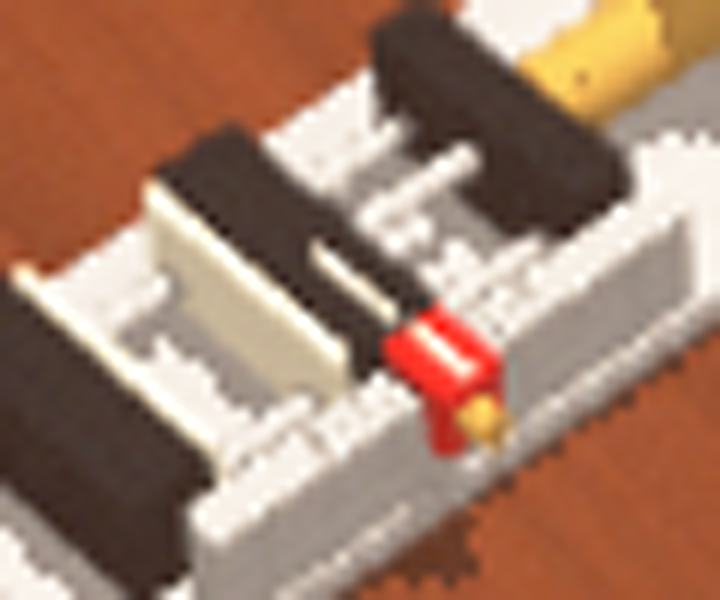

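The white lines on the jaw at (355,280) and the cursor at (445,345) are in line. Measured difference is about 0.2–0.5 mm, the pin carries about 4.7 N, and the grip holds at 79 N. Handing in.

```bash
python3 -c "
from bench import order;print(order.sign_off())"
```

```text
the job is handed in; nothing more can be done
None
```

The jaw is drawn out to the cursor and held there by the gripped pin, with the two white lines within about 0.5 mm of each other, and the job is handed in (no pass/fail result came back).

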